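Prise open the canister box and lift the carrier out level

TASK

The lid of the wooden box is shut: push the blade of the knife into the groove under the lid's free edge and lever the lid up with the knife (not with the fingers), then open it until it stands up past vertical. Lay the knife back down on the worktop beside the box. Then take the carrier with the two steel canisters by its handle bar, lift it straight out until its underside is a good 5 cm above the rim of the box, and finish while still holding it there, steady and level with both canisters standing in it; leave the salt shaker, the mug and the pepper mill where they are.

Things in the scene. Friction and masses are not known exactly. Their poses are not given: they have to be found in the camera images.
- box: Light wooden box fixed to the worktop, 112 (own x) x 216 (own y) x 124 mm high to the rim, walls and floor 6 mm, inside 100 x 204 mm. Origin: centre of its underside. The lid is hinged along the +x side; the groove is on the -x side, which looks to the robot's right (yaw 1.1 to 1.7 rad).
- box_groove (a point): Middle of the mouth of the groove on the box's -x side, in the box's frame (-68, 0, 118) mm. The groove is 12 mm high (z 112 to 124 mm), 12 mm deep along box +x and runs the full 216 mm width: above it is the underside of the lid's overhang, below it a moulding (12 mm proud of the wall, z 82 to 112 mm).
- box_hinge (a point): Middle of the lid's hinge axis, box frame (56, 0, 124) mm; the axis runs along box y. Axes as the box.
- lid_angle (a joint): Angle of the lid in rad: 0 shut, grows as the free edge swings up and over to the box's +x side, 1.57 upright, stop at 2.0. The hinge is stiff: the lid stays at any angle; about 1.5 N upward at the free edge moves it.
- box_lid: The lid: flat wooden board 124 (own x) x 220 (own y) x 8 mm, 0.12 kg. Origin on the hinge axis, in the plane of its underside; the board reaches from there to own x = -124 mm and from z = 0 to 8 mm.
- lid_edge (a point): Middle of the lid's free edge, at half its thickness, 124 mm from the hinge axis.
- knife: Stiff knife lying flat. Dark wooden handle 80 long x 20 wide x 22 mm high, own x = -80 to 0; steel blade 70 x 18 x 3 mm, x = 0 to +70, flat side level, mid-plane 11 mm above the handle's underside; collar 16 mm across, x = 0 to 6. Origin: underside of the handle at its blade end. 0.09 kg, balanced about 30 mm behind the origin. Yaw 0.8 to 2.3 rad: the blade points to the robot's left.
- knife_tip (a point): Tip of the blade, knife frame (70, 0, 11) mm; x points along the blade.
- carrier: Lift-out wooden carrier on the box's floor (hidden while the lid is shut): tray 84 (own x) x 190 (own y) x 20 mm with a handle across its middle. Axes along the box's, a few mm of play. Origin: centre of its underside, 6 mm above the worktop as it stands. About 0.5 kg with the canisters.
- carrier_grip (a point): Centre of the carrier's handle bar, 100 mm above the carrier's underside. The bar is 64 long along own x, 12 thick along own y and 24 mm high (88 to 112 mm); it stands on two 12 x 10 mm posts at own x = -24 and +24 mm. Take it with the fingers closing along own y. The canister tops are 20 mm below the bar's underside.
- canister_a: Plain steel canister with a thin wire bail, 58 mm diameter, 64 mm high, standing loose in the carrier 56 mm from the middle to own -y. Origin: centre of its underside, 4 mm above the carrier's underside. About 0.14 kg.
- canister_b: The same, 56 mm from the middle to the carrier's own +y.
- salt_shaker: Bystander: salt shaker, 44 mm diameter, 90 mm high, on the far right. Origin: centre of its underside.
- mug: Bystander: pale mug 110x81x88 mm, to the left. Origin: centre of its underside.
- pepper_mill: Bystander: wooden pepper mill, 58 mm diameter, 170 mm high, far left. Origin: centre of its underside.
There are look-alikes about, which are no part of the job. There is more than one size of the knife; the one meant has the size given above.

How it is judged:
By the outcome, as a careful person would: the job done as asked, in the order asked, and still so for the second after the job is handed in, while the arm keeps its last pose, push and grip.
It also fails if it takes over 58 s, if anything falls off the work surface, if the arm or the gripper's body presses on something with over 40 N, if the wrist force passes 120 N, or if a joint passes its speed limit or range.

ROBOT

A 6-joint arm with a two-finger parallel gripper is mounted at the origin on a cart in front of the work surface, level with it; the furniture and walls round the work are solid. World frame = base frame: x ahead of the robot, y to its left, z up, the work surface at z = 0. Lengths are in mm, angles in rad, forces in N, time in s.
With the tool pointing down it reaches from about 425 to 1125 mm from the base axis. Payload 14.9 kg.
Tool frame: the origin (TCP) lies midway between the tips of the shut fingers; the grasp point (between the pads) lies 19 mm behind it; z points along the fingers, y is the line along which they close (so a half turn about z gives the same grasp; the last joint's range is limited). The gripper opens to 91 mm and grips with 3 to 60 N. Pads are 32 mm wide; open, the fingers measure 118 mm over their backs; the gripper's body (76 mm by 178 mm) begins 60 mm behind the grasp point.
Start: joints at [-1.172, 0.379, 1.734, -0, 1.028, -0.033], TCP at [292.952, -635.765, 213.932] pointing down, gripper open.
Joint ranges: [-2.77, 2.77], [-0.74, 2.19], [0, 2.66], [-1.06, 4.2], [0.31, 2.87], [-3.08, 3.08]. Speed limits (rad/s): [1.89, 1.89, 2.39, 3.14, 3.14, 3.14].

INTERFACE

Orientations are given as a 3x3 rotation matrix whose columns are the frame's x, y, z axes.
In Python, from plant import * gives the robot as it stands.
- The arm moves only by the tool apply_moves, never from a script. Its argument "commands" is text: rows parted by semicolons, each of 7 numbers parted by spaces: the turn, a rotation vector about the tool's x, y, z in rad, then the shift along the tool's x, y, z in cm, then the opening, from -1 (shut) to 1 (fully open). In form: rx ry rz dx dy dz grip; .... A call has 1 to 5 rows; each row shifts and turns the commanded pose from where the row before left it, along the tool's axes as they then stand; what a row does not reach is not made up. A row lasts 1/8 s, in which the tool goes at most 62.5 mm and 10.7 degrees, less where a joint would pass 70% of its speed; a pose out of reach is approached as far as the arm can. A call with a gripper value outside its range is refused whole. The fingers move at their own pace and stop on an object; "grip_force" is the grip in N (left out, the last holds). Time passes only in rows, so rows that do not move let the fingers close. It gives the time, the measured TCP pose, the force, the opening and the grip force at its end, in the units of the state.
- read_state(): the state, without advancing time (a new reading comes with each control period).
- grab_frame(name): name is "side" or "top" or "wrist"; returns a dict with "frame" (400x640x3 uint8, blue, green, red), "range_z" (400x640 float32, mm along the optical axis (not along the pixel's ray), 0 where there is no reading), "intrinsics" (3x3 intrinsics, pixels), "k1" (the pictures are not rectified: a ray, as slopes to the right and down, at radius r is drawn at 1 + k1 r^2 times it, then the intrinsics apply), "world_from_camera" (4x4, takes a point from camera to world coordinates). Camera axes: x right, y down, z forward; pixel columns grow to the right and rows downward; lengths in mm; the calibration is good to about 2 mm. A picture is of the moment at which its call begins.
- job_done(): hands the job in; it is judged then, once.
Trained networks look in a picture, given as the dict that the camera call returned (one of the last four; its "shot" number tells which), for a name from the list of things; names that differ only in an ending like _2 or _b are one class to them, and where a whole thing is asked for, a point or a joint stands for the part that bears it (a point fixed in the world has none). Each returns a list of dicts, best first, with "confidence" (0 to 1); they miss things now and then, are a little off and sometimes report something else, mostly with a low value. They report only what shows in the picture. A call takes as long as a camera call. They do not tell look-alikes from the thing itself.
- look_for(label, picture): "at" ([x, y, z] in mm, in the coordinates of the camera as it stood for that picture, good to about 4 mm: the middle of the surface that is visible of it).
The state is a dict: "time": time; "joints": joint angles; "joint_velocities": joint speeds; "joint_torque": joint torques, N m; "eef_pos": TCP position; "ee_rot": TCP orientation; "wrist_force": force on the tool from outside, world axes, zero at the start; "ft_torque": the same for the moment, N m; "finger_gap": finger opening in mm; "finger_force": force on a finger pad.
Only numpy, scipy, OpenCV 4.12 (cv2) and the standard library are available. Lean on these libraries where they do the work, as an engineer would, in place of code of your own. Each camera call takes 0.05 s, during which the arm holds its last target. There are 200 camera calls.

## Working session

There is one attempt and no reset: what is moved stays moved. The work goes in short steps, Python scripts to look and compute and a tool call to move; the robot and the scene stay as the last step left them, time stands still between calls to the robot, and variables do not carry over. Pictures are saved under pics/ and viewed, at most 10 in all, crops included, and the job is handed in when it is done.

Besides the shell and the picture viewer there is one more tool, called after ">>>" as name(argument=value, ...) on one line, values as JSON. apply_moves: Moves the arm, as the interface text tells. Its arguments: {"type":"object","properties":{"commands":{"type":"string"},"grip_force":{"type":"number"}},"required":["commands"]}

```bash
ls; mkdir -p pics; cat > h.py <<'E'
from plant import *
import numpy as np, cv2
def world(g,u,v,z=None):
    K=g["intrinsics"]
    x=np.array([(u-K[0,2])/K[0,0],(v-K[1,2])/K[1,1]]);s=x.copy()
    for _ in range(20): s=x/(1+g["k1"]*(s@s))
    T=g["world_from_camera"]
    d=T[:3,:3]@np.array([s[0],s[1],1.])
    if z is None:
        return T[:3,3]+d*g["range_z"][int(round(v)),int(round(u))]
    return T[:3,3]+d*(z-T[2,3])/d[2]
def cloud(g):
    K=g["intrinsics"];h,w=g["range_z"].shape
    u,v=np.meshgrid(np.arange(w),np.arange(h))
    x=np.stack([(u-K[0,2])/K[0,0],(v-K[1,2])/K[1,1]],-1);s=x.copy()
    for _ in range(20): s=x/(1+g["k1"]*(s**2).sum(-1,keepdims=True))
    c=np.dstack([s,np.ones((h,w))])*g["range_z"][...,None]
    T=g["world_from_camera"]
    return c@T[:3,:3].T+T[:3,3]
def seen(label,g):
    T=g["world_from_camera"]
    return [(round(d["confidence"],2),(T[:3,:3]@np.array(d["at"])+T[:3,3]).round(0).tolist()) for d in look_for(label,g)]
E
python3 - <<'E'
from h import *
g=grab_frame("top");s=grab_frame("side")
cv2.imwrite("pics/a.png",np.vstack([g["frame"],s["frame"]])[:, :] if 0 else g["frame"]);cv2.imwrite("pics/b.png",s["frame"])
print(g["world_from_camera"].round(2),s["world_from_camera"].round(2))
for l in ["box","knife","mug","salt_shaker","pepper_mill"]: print(l,seen(l,g),seen(l,s))
print(read_state())
E
```

```text
pics
[[-3.00000e-02 -9.90000e-01  1.00000e-01  4.63870e+02]
 [-1.00000e+00  3.00000e-02 -2.00000e-02  2.15290e+02]
 [ 2.00000e-02 -1.10000e-01 -9.90000e-01  1.13284e+03]
 [ 0.00000e+00  0.00000e+00  0.00000e+00  1.00000e+00]] [[-9.20000e-01 -2.40000e-01  3.20000e-01  1.49720e+02]
 [-4.00000e-01  5.70000e-01 -7.20000e-01  1.15779e+03]
 [-1.00000e-02 -7.90000e-01 -6.10000e-01  9.23790e+02]
 [ 0.00000e+00  0.00000e+00  0.00000e+00  1.00000e+00]]
box [(0.76, [537.0, 227.0, 134.0]), (0.73, [451.0, -45.0, 17.0])] [(0.62, [529.0, 284.0, 117.0]), (0.49, [597.0, 498.0, 82.0])]
knife [(0.75, [454.0, -48.0, 19.0]), (0.69, [564.0, -7.0, 16.0])] [(0.81, [449.0, -48.0, 18.0]), (0.5, [566.0, -15.0, 19.0])]
mug [(0.74, [437.0, 439.0, 26.0])] [(0.76, [439.0, 452.0, 59.0])]
salt_shaker [(0.69, [677.0, -61.0, 74.0]), (0.38, [546.0, 225.0, 133.0])] [(0.7, [450.0, -46.0, 20.0]), (0.53, [683.0, -59.0, 49.0])]
pepper_mill [(0.8, [596.0, 470.0, 143.0])] [(0.91, [594.0, 501.0, 83.0]), (0.7, [533.0, 284.0, 118.0])]
{'time': 0.6, 'joints': array([-1.17229139e+00,  3.78904523e-01,  1.73420371e+00,  1.52581413e-05,
        1.02848809e+00, -3.33085980e-02]), 'joint_velocities': array([ 0.00162492,  0.00118864, -0.00124574,  0.00043754, -0.0005438 ,
        0.00058099]), 'joint_torque': array([ 2.87453740e-04, -7.63389230e+01, -4.34584379e+01,  6.51052175e-02,
        3.91947816e-02, -1.81541753e-05]), 'eef_pos': array([ 292.96072163, -635.76150968,  213.92675674]), 'ee_rot': array([[ 9.08211543e-01,  4.18511402e-01,  1.06223815e-05],
       [ 4.18511402e-01, -9.08211543e-01,  8.44978824e-06],
       [ 1.31837022e-05, -3.22860744e-06, -1.00000000e+00]]), 'wrist_force': array([-0.54403667,  0.23664317, -0.09066654]), 'ft_torque': array([-0.02142213, -0.05607718,  0.01608684]), 'finger_force': 0.0, 'finger_gap': 91.25547566142782}
```

View pics/a.png

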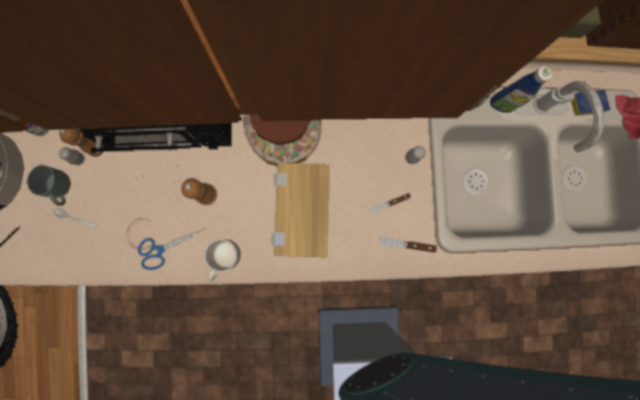

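View pics/b.png

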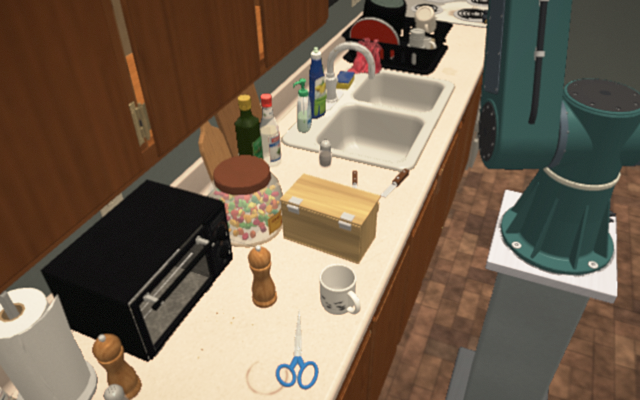

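```bash
python3 - <<'E'
from h import *
g=grab_frame("top");s=grab_frame("side")
c=g["frame"][150:265,260:450];c=cv2.resize(c,None,fx=4.2,fy=4.2,interpolation=cv2.INTER_CUBIC)
cv2.imwrite("pics/c.png",c)
P=cloud(g)
for name,(u0,u1,v0,v1) in dict(k1=(365,415,190,218),k2=(372,440,230,258)).items():
    Q=P[v0:v1,u0:u1].reshape(-1,3);
    print(name,'table z',np.median(Q[:,2]))
    I=g["frame"][v0:v1,u0:u1].astype(int); 
    # handle: dark pixels
    m=(I.sum(-1)<300)
    v,u=np.nonzero(m); 
    W=np.array([world(g,a+u0,b+v0,18)[:2] for a,b in zip(u,v)]).astype(np.float32)
    print('dark',cv2.minAreaRect(W), len(W))
    sat=I.max(-1)-I.min(-1); 
    m2=(Q[:,2].reshape(I.shape[:2])>7)
    v,u=np.nonzero(m2); W=np.array([world(g,a+u0,b+v0)[:3] for a,b in zip(u,v)]).astype(np.float32)
    print('high',cv2.minAreaRect(np.ascontiguousarray(W[:,:2])),W[:,2].max())
m=(abs(P[...,2]-132)<10)&(P[...,0]>400)&(P[...,0]<680)&(P[...,1]>100)&(P[...,1]<350)
W=P[m]
n=cv2.minAreaRect(np.ascontiguousarray(W[:,:2].astype(np.float32)));print('lid',n,np.median(W[:,2]),cv2.boxPoints(n))
B=P[:118,300:440];print('cab z', np.percentile(B[...,2],[1,20,50,80,99]),'x',np.percentile(B[...,0],[0,1,50]))
Q=P[(P[...,2]>200)&(P[...,1]>-300)&(P[...,1]<500)&(P[...,0]>400)];print('over200: minx',np.percentile(Q[:,0],[0,1,5]),'z',np.percentile(Q[:,2],[1,50,99]))
C=cloud(s);Q=C[(C[...,2]>200)&(C[...,1]>0)&(C[...,1]<450)&(C[...,0]>400)];print(Q.min(0),np.percentile(Q,5,axis=0))
E
```

```text
k1 table z 1.173738839218231
dark ((572.9478759765625, -28.866273880004883), (11.749211311340332, 58.01980972290039), 20.041213989257812) 98
high ((544.6402587890625, 87.53984832763672), (51.021175384521484, 297.94140625), 22.585054397583008) 1132.8417
k2 table z 1.618451627184868
dark ((446.7881164550781, -81.41262817382812), (76.9348373413086, 17.542081832885742), 79.50172424316406) 186
high ((462.4389343261719, 40.47233581542969), (349.6347961425781, 57.95127487182617), 89.10650634765625) 1132.8417
lid ((557.2157592773438, 235.08291625976562), (145.7014923095703, 244.5413360595703), 88.55315399169922) 132.55502476385243 [[433.14462 165.34268]
 [677.608   159.16812]
 [681.28687 304.82315]
 [436.82355 310.9977 ]]
cab z [498.4935331  598.87787048 708.52534707 783.52118381 819.88393833] x [463.87321898 653.87201956 655.02945968]
over200: minx [463.87321898 463.87321898 654.12937288] z [ 482.81028466  720.58031487 1132.84168814]
[6.53012581e+02 1.62710237e-01 2.00004309e+02] [655.13586157  62.00763515 203.39008399]
```

View pics/c.png

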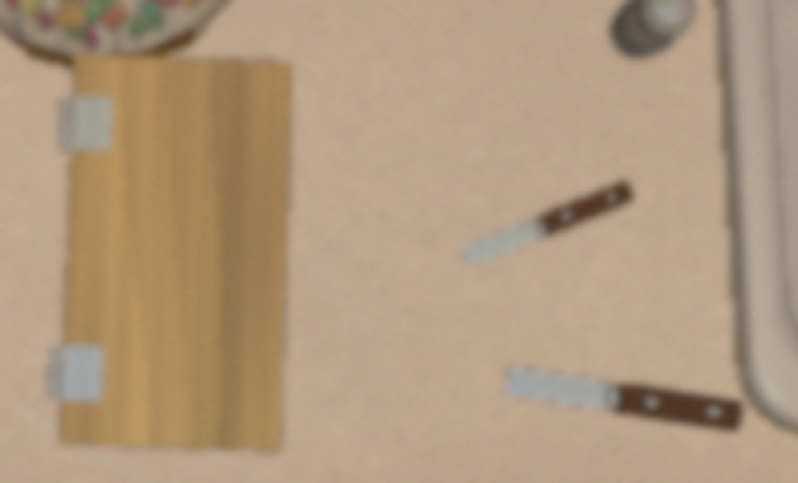

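```bash
python3 - <<'E'
from h import *
g=grab_frame("top")
px=lambda x,y:(260+(x+.5)/4.2-.5,150+(y+.5)/4.2-.5)
c=np.array([world(g,*px(*p),132) for p in [(75,57),(291,62),(282,451),(60,443)]])[:,:2]
print('lid corners',c.round(1),'sides',np.linalg.norm(c-np.roll(c,-1,0),axis=1).round(1),'centre',c.mean(0).round(1))
for a,b in [((282,451),(291,62)),((60,443),(75,57))]:
    d=world(g,*px(*b),132)-world(g,*px(*a),132);print('dir own y?',np.arctan2(d[1],d[0]))
for n,p,z in [('tip',(506,381),12),('root',(612,397),18),('end',(741,415),22)]:
    print(n,world(g,*px(*p),z).round(1))
for n,p,z in [('k1tip',(464,256),12),('k1root',(540,225),18),('k1end',(632,188),22)]:
    print(n,world(g,*px(*p),z).round(1))
P=cloud(g)
m=(abs(P[...,2]-132)<6);m[:160]=0;m[262:]=0;m[:,:280]=0;m[:,332:]=0
# precise: mask from image colour edge + lid depth
v,u=np.nonzero(m);W=np.array([world(g,a,b,132)[:2] for a,b in zip(u,v)],np.float32)
print(cv2.minAreaRect(W),np.median(P[m][:,2]))
E
```

```text
lid corners [[654.9 282.1]
 [649.1 160.2]
 [431.1 171.8]
 [438.8 294.4]] sides [122.1 218.3 122.9 216.5] centre [543.4 227.1]
dir own y? -0.05327178442748977
dir own y? -0.05682399456148129
tip [466.3  25.2  12. ]
root [454.2 -40.   18. ]
end [ 440.3 -120.4   22. ]
k1tip [545.3  48.6  12. ]
k1root [563.    0.7  18. ]
k1end [584.5 -58.   22. ]
((544.1390380859375, 221.39768981933594), (116.32490539550781, 218.73410034179688), 88.22205352783203) 132.64222694731671
```

```bash
cat >> h.py <<'E'
from scipy.spatial.transform import Rotation as Ro
def plan(pos,yaw,n,pitch=0,s=None):
    """rows from the present pose to pos, tool x at yaw (tool down), tilted by pitch about tool y"""
    s=s or read_state();R=s["ee_rot"];p=s["eef_pos"]
    T=np.column_stack([[np.cos(yaw),np.sin(yaw),0],[np.sin(yaw),-np.cos(yaw),0],[0,0,-1]])@Ro.from_rotvec([0,pitch,0]).as_matrix()
    rv=Ro.from_matrix(R.T@T).as_rotvec()/n; d=(np.array(pos)-p)/n
    print('pos',p.round(1),'F',s["wrist_force"].round(1),'gap',round(s["finger_gap"],1),'t',round(s["time"],2),'turn per row',rv.round(3))
    for i in range(n):
        print((R.T@d/10).round(2)); R=R@Ro.from_rotvec(rv).as_matrix()
E
python3 -c "
from h import *
plan([447.8,-76.4,110],1.394,11)"
```

```text
pos [ 293.  -635.8  213.9] F [ 0.5  0.3 -0.7] gap 90.8 t 0.75 turn per row [-0.     0.    -0.087]
[ 3.41 -4.03  0.94]
[ 3.75 -3.72  0.94]
[ 4.06 -3.37  0.94]
[ 4.34 -3.01  0.94]
[ 4.58 -2.62  0.94]
[ 4.79 -2.21  0.94]
[ 4.97 -1.78  0.94]
[ 5.1  -1.34  0.94]
[ 5.2  -0.89  0.94]
[ 5.26 -0.43  0.94]
[5.28 0.03 0.94]
```

>>> apply_moves(commands="0 0 -0.087 3.41 -4.03 0.94 0; 0 0 -0.087 3.75 -3.72 0.94 0; 0 0 -0.087 4.06 -3.37 0.94 0; 0 0 -0.087 4.34 -3.01 0.94 0; 0 0 -0.087 4.58 -2.62 0.94 0")

```text
time: 1.38
eef_pos: [363.9, -379.9, 166.9]
ee_rot: [[0.645, 0.764, 0.0], [0.764, -0.645, -0.0], [-0.0, 0.001, -1.0]]
wrist_force: [1.0, -0.4, 0.8]
finger_gap: 46.7
finger_force: 0.0
```

>>> apply_moves(commands="0 0 -0.087 4.79 -2.21 0.94 0; 0 0 -0.087 4.97 -1.78 0.94 0; 0 0 -0.087 5.1 -1.34 0.94 0; 0 0 -0.087 5.2 -0.89 0.94 0; 0 0 -0.087 5.26 -0.43 0.94 0")

```text
time: 2.0
eef_pos: [435.3, -125.9, 120.0]
ee_rot: [[0.263, 0.965, 0.001], [0.965, -0.263, -0.0], [-0.0, 0.001, -1.0]]
wrist_force: [-0.0, 0.1, 0.2]
finger_gap: 45.4
finger_force: 0.0
```

>>> apply_moves(commands="0 0 -0.087 5.28 0.03 0.94 0; 0 0 0 0 0 0 0; 0 0 0 0 0 0 0")

```text
time: 2.38
eef_pos: [449.2, -76.8, 110.7]
ee_rot: [[0.181, 0.983, 0.0], [0.983, -0.181, -0.0], [-0.0, 0.0, -1.0]]
wrist_force: [-0.1, -0.0, 0.3]
finger_gap: 45.4
finger_force: 0.0
```

Works well. Check the knife in the wrist view.

```bash
python3 - <<'E'
from h import *
w=grab_frame("wrist");cv2.imwrite("pics/d.png",w["frame"])
print(seen("knife",w),seen("knife_tip",w),w["world_from_camera"].round(2))
plan([447.8,-76.4,4],1.394,2)
E
```

```text
[(0.81, [453.0, -46.0, 18.0]), (0.72, [565.0, -7.0, 12.0])] [(0.78, [564.0, -8.0, 14.0]), (0.58, [457.0, -45.0, 17.0])] [[ 9.8000e-01 -1.7000e-01 -5.0000e-02  4.6405e+02]
 [-1.8000e-01 -9.5000e-01 -2.7000e-01  1.2000e-01]
 [ 0.0000e+00  2.7000e-01 -9.6000e-01  2.8232e+02]
 [ 0.0000e+00  0.0000e+00  0.0000e+00  1.0000e+00]]
pos [449.2 -77.7 110.8] F [ 1.1 -0.1 -0.7] gap 45.8 t 2.52 turn per row [ 0.     0.    -0.004]
[ 0.05 -0.08  5.34]
[ 0.05 -0.08  5.34]
```

View pics/d.png

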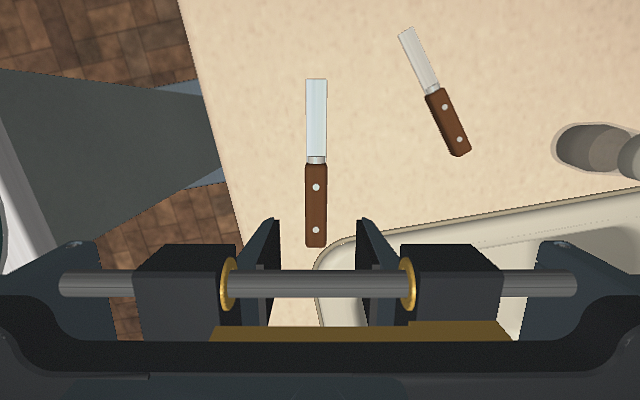

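```bash
python3 - <<'E'
from h import *
w=grab_frame("wrist")
for n,p,z in [('tip',(316,79),12),('rootline',(316,157),12),('handle front',(316,164),22),('end',(315,243),22)]: print(n,world(w,*p,z).round(1))
P=cloud(w);print(P[200,316],P[120,316],P[300-180,250])
E
```

```text
tip [467.8  25.2  12. ]
rootline [455.9 -38.8  12. ]
handle front [455.1 -43.4  22. ]
end [ 440.6 -115.9   22. ]
[449.20604421 -74.72568943  23.54407216] [461.73401249  -7.36556565  13.55968948] [403.2662219    3.18130711   0.50704936]
```

>>> apply_moves(commands="0 0 0 0 -0.03 4 0; 0 0 0 0 -0.03 4 0; 0 0 0 0 0 2.65 0; 0 0 0 0 0 0 -1; 0 0 0 0 0 0 -1", grip_force=35)

```text
time: 3.2
eef_pos: [449.0, -77.0, 4.9]
ee_rot: [[0.182, 0.983, 0.001], [0.983, -0.182, -0.0], [-0.0, 0.001, -1.0]]
wrist_force: [0.3, -0.5, -0.1]
finger_gap: 28.5
finger_force: 0.0
```

>>> apply_moves(commands="0 0 0 0 0 0 -1; 0 0 0 0 0 0 -1")

```text
time: 3.45
eef_pos: [449.3, -76.8, 5.2]
ee_rot: [[0.181, 0.983, 0.002], [0.983, -0.181, -0.001], [-0.0, 0.002, -1.0]]
wrist_force: [-2.0, -2.8, 9.0]
finger_gap: 19.9
finger_force: 35.0
```

>>> apply_moves(commands="0 0 0 0 0 -2 -1; 0 0 0 0 0 -4 -1; 0 0 0 0 0 -4.7 -1; 0 0 0 0 0 0 -1")

```text
time: 3.95
eef_pos: [450.8, -76.9, 114.7]
ee_rot: [[0.181, 0.983, 0.007], [0.983, -0.181, -0.001], [-0.0, 0.007, -1.0]]
wrist_force: [-0.4, -0.5, -1.1]
finger_gap: 20.0
finger_force: 35.0
```

```bash
python3 - <<'E'
from h import *
plan([533.4,36.4,112],1.518,4)
E
```

```text
pos [450.8 -76.9 114.7] F [-0.4 -0.5 -1.1] gap 20.0 t 3.95 turn per row [ 0.002  0.    -0.032]
[3.16 1.52 0.08]
[3.11 1.62 0.07]
[3.06 1.72 0.07]
[3.   1.82 0.07]
```

>>> apply_moves(commands="0.001 0 -0.032 3.16 1.52 0.08 -1; 0.001 0 -0.032 3.11 1.62 0.07 -1; 0.001 0 -0.032 3.06 1.72 0.07 -1; 0.001 0 -0.032 3 1.82 0.07 -1; 0 0 0 0 0 0 -1")

```text
time: 4.58
eef_pos: [531.9, 38.2, 107.5]
ee_rot: [[0.052, 0.999, -0.004], [0.999, -0.052, 0.001], [0.0, -0.004, -1.0]]
wrist_force: [-1.1, -0.7, -0.9]
finger_gap: 20.1
finger_force: 35.0
```

```bash
python3 - <<'E'
from h import *
w=grab_frame("wrist");s=grab_frame("side");t=grab_frame("top")
a=w["frame"];b=cv2.resize(s["frame"][170:270,270:430],(640,400),interpolation=cv2.INTER_CUBIC)
cv2.imwrite("pics/e.png",cv2.resize(np.hstack([a[:,100:500],b[:,:400]]),None,fx=1,fy=1))
plan([533.4,36.4,112],1.518,1)
P=cloud(w)
# lid and blade in wrist depth
m=(P[...,1]<280)&(P[...,1]>100)&(P[...,2]>125)&(P[...,2]<140);Q=P[m];print('lid z',np.median(Q[:,2]),'min y',np.percentile(Q[:,1],[0.5,1,2]))
Z=P[...,2];
for y in range(50,170,8):
    q=P[(abs(P[...,1]-y)<3)&(abs(P[...,0]-537)<5)&(Z>60)&(Z<150)];print(y,len(q),q[:,2].mean().round(1) if len(q) else None,end='; ')
print(seen("knife_tip",w),seen("knife_tip",t),seen("box_groove",w))
E
```

```text
pos [530.4  36.5 107.5] F [-0.2 -0.5 -0.9] gap 19.6 t 4.72 turn per row [-0.005 -0.    -0.002]
[ 0.01  0.3  -0.45]
  return _methods._mean(a, axis=axis, dtype=dtype,
  ret = ret.dtype.type(ret / rcount)
Traceback (most recent call last):
IndexError: index -1 is out of bounds for axis 0 with size 0
```

View pics/e.png

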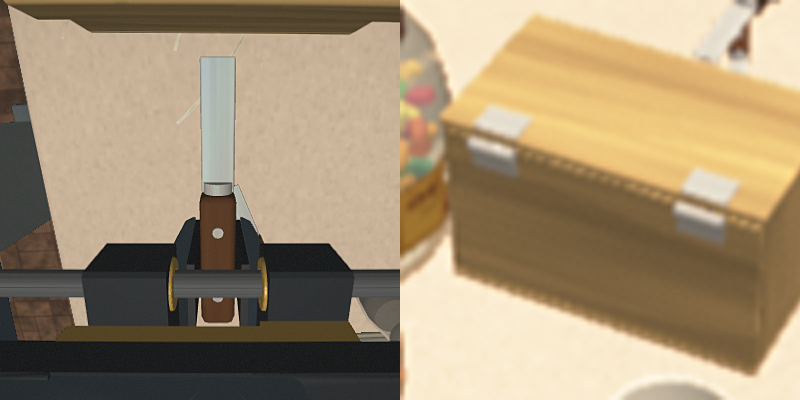

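>>> apply_moves(commands="-0.005 0 -0.002 0 0.3 -0.45 -1; 0 0 0 0 0 0 -1")

```text
time: 4.97
eef_pos: [534.5, 36.2, 113.0]
ee_rot: [[0.053, 0.999, 0.002], [0.999, -0.053, 0.0], [0.0, 0.002, -1.0]]
wrist_force: [-0.4, 0.0, -1.6]
finger_gap: 19.8
finger_force: 35.0
```

```bash
python3 - <<'E'
from h import *
w=grab_frame("wrist")
plan([533.4,36.4,112],1.518,1)
P=cloud(w)
for r in list(range(0,60,3))+[80,120,160,175,195,205]: print(r,P[r,318].round(1),P[r,250].round(1))
print('tip',world(w,318,57,119.5).round(1),seen("knife_tip",w),seen("box_groove",w))
E
```

```text
pos [534.4  36.3 112.9] F [ 0.3 -0.  -0.8] gap 19.9 t 5.03 turn per row [ 0.002 -0.     0.   ]
[ 0.01 -0.1   0.09]
0 [542.5 168.4 111.5] [508.4 170.3 111.2]
3 [542.5 167.5 109.8] [508.  169.3 110. ]
6 [542.5 166.8 107.7] [507.4 168.6 107.8]
9 [542.5 166.9 102.6] [506.3 169.  102.1]
12 [542.5 166.9  97.4] [505.3 168.9  97.4]
15 [542.5 167.   91.8] [504.1 169.1  91.7]
18 [542.5 166.5  88. ] [494.6 181.7  40.2]
21 [543.4 178.8  33.8] [493.1 181.6  33.6]
24 [543.4 178.7  26.2] [491.5 181.6  26.1]
27 [543.4 178.6  18.2] [489.5 181.9  16.4]
30 [543.4 178.4  10.1] [487.5 182.1   7. ]
33 [ 5.435e+02  1.785e+02 -3.000e-01] [4.860e+02 1.814e+02 2.000e-01]
36 [543.3 175.7   1.9] [ 4.857e+02  1.793e+02 -3.000e-01]
39 [543.2 173.6   1. ] [485.9 176.4   2. ]
42 [543.1 171.3   1. ] [485.7 174.1   2.3]
45 [543.  169.3  -0.8] [485.3 171.9   1.4]
48 [542.9 166.5   1.2] [484.9 169.7   0.8]
51 [542.7 164.    2.4] [484.3 167.7  -0.8]
54 [542.6 161.9   0.6] [484.5 164.8   1.7]
57 [541.  140.3 121.2] [484.3 162.4   2. ]
80 [540.5 129.6 122. ] [482.2 144.    1.7]
120 [539.5 110.1 121.4] [4.782e+02 1.102e+02 3.000e-01]
160 [538.4  89.2 121.8] [474.3  74.    0.9]
175 [538.   81.  121.9] [472.7  59.8   0.9]
195 [537.5  71.6 128.7] [470.5  40.2   1. ]
205 [537.2  66.6 130.3] [469.2  30.    0.5]
tip [541.1 140.6 119.5] [(0.85, [541.0, 78.0, 122.0])] [(0.58, [548.0, 171.0, 101.0]), (0.48, [680.0, -58.0, 62.0])]
```

>>> apply_moves(commands="0 0 0 1.2 0 0.08 -1; 0 0 0 1.2 0 0 -1; 0 0 0 0.8 0 0 -1; 0 0 0 0.4 0 0 -1; 0 0 0 0 0 0 -1")

```text
time: 5.75
eef_pos: [536.1, 72.9, 111.7]
ee_rot: [[0.051, 0.999, 0.001], [0.999, -0.051, 0.0], [0.0, 0.001, -1.0]]
wrist_force: [0.1, 0.1, -0.8]
finger_gap: 19.7
finger_force: 35.0
```

```bash
python3 - <<'E'
from h import *
w=grab_frame("wrist")
P=cloud(w)
for r in list(range(0,70,5)): print(r,P[r,318].round(1),P[r,260].round(1))
plan([533.4,36.4,112],1.518,1)
E
```

```text
0 [543.5 198.  133. ] [518.1 199.6 132. ]
5 [543.5 196.1 132.8] [518.1 197.3 133.2]
10 [543.3 193.9 133.5] [517.9 195.4 133. ]
15 [543.3 192.7 130.8] [517.7 193.4 133.3]
20 [543.2 190.5 131.6] [517.5 191.4 133.2]
25 [543.  187.9 134.1] [517.3 189.5 133. ]
30 [543.  186.3 132.2] [517.  187.6 132.6]
35 [542.8 184.1 133.2] [516.9 185.5 132.7]
40 [542.7 182.  133.3] [516.6 183.6 132.3]
45 [542.7 180.2 132. ] [516.6 181.2 133.8]
50 [542.6 178.3 131.2] [516.3 179.3 133. ]
55 [542.4 175.9 132.5] [515.9 177.4 131.6]
60 [542.3 173.7 133.4] [515.9 175.1 133.1]
65 [542.2 171.8 131.9] [515.6 173.  132.6]
pos [536.1  72.7 111.7] F [-0.3 -0.2 -1.6] gap 19.6 t 5.8 turn per row [ 0.001 -0.     0.001]
[-3.64 -0.09 -0.03]
```

>>> apply_moves(commands="0 0 0 0.1 0 -0.5 -1; 0 0 0 0.1 0 -0.56 -1; 0 0 0 0.21 0 -1.67 -1; 0 0 0 0.46 0 -1.61 -1; 0 0 0 0 0 0 -1", grip_force=50)

```text
time: 6.42
eef_pos: [537.7, 81.8, 157.1]
ee_rot: [[0.052, 0.999, 0.004], [0.999, -0.052, 0.001], [0.001, 0.004, -1.0]]
wrist_force: [0.2, 0.5, -0.9]
finger_gap: 19.7
finger_force: 50.0
```

```bash
python3 - <<'E'
from h import *
w=grab_frame("wrist");s=grab_frame("side")
b=cv2.resize(s["frame"][150:270,260:400],(460,400),interpolation=cv2.INTER_CUBIC)
cv2.imwrite("pics/f.png",np.hstack([w["frame"][:,150:480],b]))
plan([533.4,36.4,112],1.518,1)
E
```

```text
pos [536.8  81.5 155.5] F [ 0.1 -0.1 -0.2] gap 19.7 t 6.53 turn per row [ 0.002 -0.001  0.001]
[-4.52 -0.12  4.35]
```

View pics/f.png

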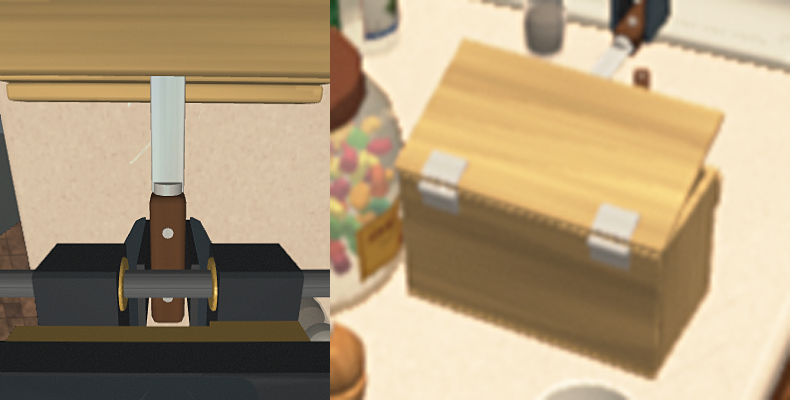

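>>> apply_moves(commands="0 0 0 0.69 0 -1.53 -1; 0 0 0 0.91 0 -1.41 -1; 0 0 0 1.12 0 -1.25 -1; 0 0 0 1.29 0 -1.08 -1; 0 0 0 1.43 0 -0.87 -1")

```text
time: 7.15
eef_pos: [539.6, 136.7, 217.5]
ee_rot: [[0.052, 0.999, 0.002], [0.999, -0.052, 0.0], [0.0, 0.002, -1.0]]
wrist_force: [0.3, -1.1, -2.4]
finger_gap: 19.6
finger_force: 50.0
```

>>> apply_moves(commands="0 0 0 1.55 0 -0.65 -1; 0 0 0 1.63 0 -0.41 -1; 0 0 0 1.67 0 -0.16 -1; 0 0 0 0 0 0 -1")

```text
time: 7.65
eef_pos: [541.8, 185.3, 228.6]
ee_rot: [[0.051, 0.999, 0.001], [0.999, -0.051, 0.0], [0.0, 0.001, -1.0]]
wrist_force: [-0.4, -0.4, -1.2]
finger_gap: 19.3
finger_force: 50.0
```

```bash
python3 - <<'E'
from h import *
w=grab_frame("wrist");s=grab_frame("side")
b=cv2.resize(s["frame"][110:270,230:420],(475,400),interpolation=cv2.INTER_CUBIC)
cv2.imwrite("pics/g.png",np.hstack([w["frame"][:,160:480],b]))
plan([533.4,36.4,112],1.518,1)
E
```

```text
pos [541.6 184.2 228.4] F [ 0.5 -0.3 -1.2] gap 19.4 t 7.75 turn per row [ 0.    -0.     0.001]
[-14.8   -0.07  11.64]
```

View pics/g.png

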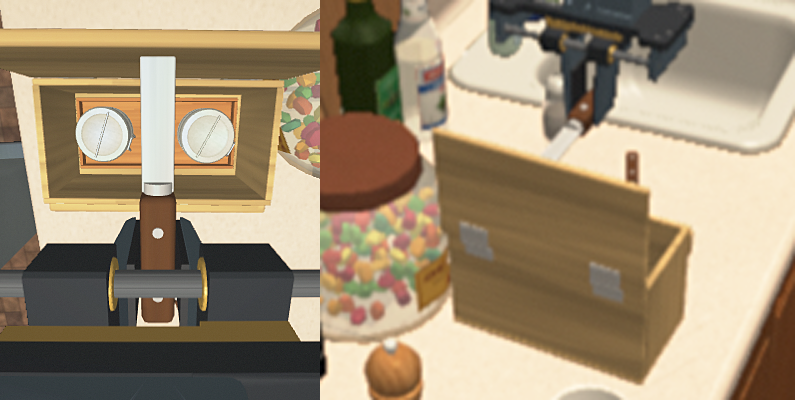

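>>> apply_moves(commands="0 0 0 1.2 0 0 -1; 0 0 0 1.2 0 0.1 -1; 0 0 0 1.1 0 0.2 -1; 0 0 0 0 0 0 -1")

```text
time: 8.25
eef_pos: [543.6, 219.9, 225.5]
ee_rot: [[0.051, 0.999, 0.001], [0.999, -0.051, 0.0], [0.0, 0.001, -1.0]]
wrist_force: [0.2, -0.4, -0.5]
finger_gap: 19.7
finger_force: 50.0
```

```bash
python3 - <<'E'
from h import *
s=grab_frame("side");w=grab_frame("wrist")
for P in (cloud(s),cloud(w)):
    for z in (150,180,210,235):
        m=(abs(P[...,2]-z)<4)&(P[...,0]>460)&(P[...,0]<520)&(P[...,1]>270)&(P[...,1]<360);print(z,m.sum(),np.median(P[m][:,1]) if m.any() else None)
plan([533.4,36.4,112],1.518,1)
E
```

```text
150 44 309.54882412977486
180 51 319.0178819899628
210 56 329.61171745543237
235 53 337.20051603592015
150 270 302.4522669313103
180 419 312.5362194441535
210 675 322.31949788997173
235 1161 330.6046531590631
pos [543.6 219.2 225.7] F [ 0.2  0.1 -0.8] gap 19.7 t 8.35 turn per row [ 0.001 -0.     0.001]
[-18.31  -0.09  11.36]
```

>>> apply_moves(commands="0 0 0 -3 0 0 -1; 0 0 0 -5 0 0 -1; 0 0 0 -5 0 0 -1; 0 0 0 -4 0 0 -1; 0 0 0 -1.5 -2 2 -1")

```text
time: 8.98
eef_pos: [515.3, 33.2, 206.8]
ee_rot: [[0.054, 0.999, 0.004], [0.999, -0.054, 0.0], [0.0, 0.004, -1.0]]
wrist_force: [0.5, -0.3, -0.9]
finger_gap: 19.5
finger_force: 50.0
```

>>> apply_moves(commands="0 0 0 -2 -2 3.5 -1; 0 0 0 -2 -2.2 4 -1; 0 0 0 0 0 4 -1; 0 0 0 0 0 3 -1; 0 0 0 0 0 0 -1")

```text
time: 9.6
eef_pos: [468.9, -2.6, 59.3]
ee_rot: [[0.052, 0.999, -0.003], [0.999, -0.052, 0.0], [0.0, -0.003, -1.0]]
wrist_force: [-0.6, 0.0, -0.7]
finger_gap: 19.9
finger_force: 50.0
```

```bash
python3 - <<'E'
from h import *
w=grab_frame("wrist");P=cloud(w)
for r in (60,90,130,170,200,220,240): print(r,P[r,316].round(1),P[r,318].round(1))
print(seen("knife",w))
plan([470,0,5.5],1.518,2)
E
```

```text
60 [474.3 100.   69. ] [475.3 100.   68.7]
90 [473.6  86.1  68.4] [474.6  86.1  67.4]
130 [472.5  66.2  67.8] [473.6  66.2  68.3]
170 [471.4  44.9  67.3] [472.5  45.   67.9]
200 [470.7  30.5  76.4] [471.8  30.6  76.9]
220 [470.2  19.8  77.7] [471.2  19.4  76.6]
240 [469.5   8.2  77.6] [470.6   7.8  76.8]
[(0.65, [561.0, -1.0, 13.0]), (0.56, [471.0, 41.0, 66.0])]
pos [470.7  -2.5  61.4] F [ 1.   0.8 -0.4] gap 19.5 t 9.7 turn per row [ 0.001 -0.     0.   ]
[ 0.12 -0.05  2.8 ]
[ 0.12 -0.04  2.8 ]
```

>>> apply_moves(commands="0 0 0 0 0 3 -1; 0 0 0 0 0 2 -1; 0 0 0 0 0 0.45 -1; 0 0 0 0 0 0 -1; 0 0 0 0 0 0 -1")

```text
time: 10.32
eef_pos: [471.1, -2.5, 7.2]
ee_rot: [[0.052, 0.999, 0.003], [0.999, -0.052, 0.0], [0.0, 0.003, -1.0]]
wrist_force: [-0.3, -0.5, -1.5]
finger_gap: 19.6
finger_force: 50.0
```

>>> apply_moves(commands="0 0 0 0 0 0 -0.4; 0 0 0 0 0 0 -0.2; 0 0 0 0 0 0 0; 0 0 0 0 0 0 0")

```text
time: 10.82
eef_pos: [470.3, -2.4, 6.2]
ee_rot: [[0.052, 0.999, 0.001], [0.999, -0.052, 0.0], [0.0, 0.001, -1.0]]
wrist_force: [0.1, -0.2, 0.4]
finger_gap: 45.3
finger_force: 0.0
```

>>> apply_moves(commands="0 0 0 0 0 -1.5 0; 0 0 0 0 0 -4 0; 0 0 0 0 0 -5 0; 0 0 0 0 0 -5 0; 0 0 0 0 0 -5 0")

```text
time: 11.45
eef_pos: [469.7, -2.4, 213.8]
ee_rot: [[0.052, 0.999, 0.002], [0.999, -0.052, 0.0], [0.0, 0.002, -1.0]]
wrist_force: [1.4, -0.1, -0.2]
finger_gap: 45.2
finger_force: 0.0
```

```bash
python3 - <<'E'
from h import *
s=grab_frame("side");t=grab_frame("top");w=grab_frame("wrist")
for n,g in (("s",s),("t",t),("w",w)):
    print(n,[ (l,seen(l,g)) for l in ("knife","carrier_grip","carrier","canister_a")])
plan([541,233,260],1.518,5)
cv2.imwrite("pics/h.png",w["frame"])
E
```

```text
s [('knife', [(0.68, [467.0, 12.0, 26.0]), (0.41, [565.0, -6.0, 15.0])]), ('carrier_grip', []), ('carrier', []), ('canister_a', [])]
t [('knife', [(0.73, [473.0, 31.0, 20.0]), (0.68, [562.0, 1.0, 10.0])]), ('carrier_grip', [(0.87, [539.0, 232.0, 11.0]), (0.67, [679.0, -65.0, 68.0]), (0.56, [596.0, 469.0, 142.0]), (0.45, [549.0, 317.0, 200.0])]), ('carrier', [(0.83, [538.0, 231.0, 10.0]), (0.32, [473.0, 33.0, 19.0])]), ('canister_a', [(0.78, [490.0, 239.0, 71.0]), (0.62, [598.0, 232.0, 66.0])])]
w [('knife', [(0.69, [474.0, 28.0, 19.0]), (0.63, [562.0, -4.0, 15.0])]), ('carrier_grip', []), ('carrier', []), ('canister_a', [])]
pos [470.   -2.5 210.9] F [-0.7 -1.1  0.2] gap 45.4 t 12.2 turn per row [ 0. -0.  0.]
[ 4.78  1.17 -0.98]
[ 4.78  1.17 -0.98]
[ 4.78  1.17 -0.98]
[ 4.78  1.17 -0.98]
[ 4.78  1.17 -0.98]
```

View pics/h.png

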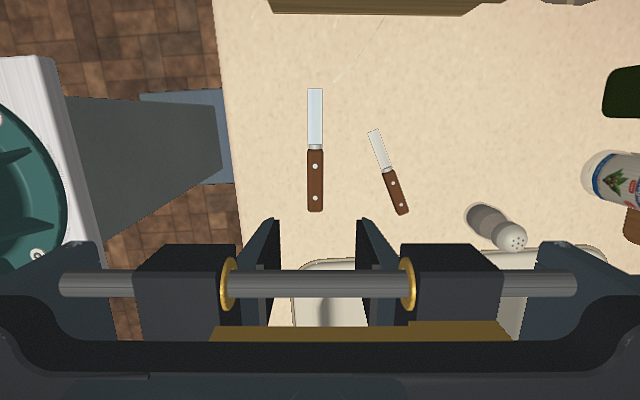

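>>> apply_moves(commands="0 0 0 3.9 1.6 -2 0; 0 0 0 3.9 1.6 -2 0; 0 0 0 3.9 1.6 -2 0; 0 0 0 3.9 1.6 -2 0; 0 0 0 0 0 0 0")

```text
time: 12.82
eef_pos: [543.4, 152.1, 292.6]
ee_rot: [[0.05, 0.999, 0.003], [0.999, -0.05, 0.001], [0.001, 0.003, -1.0]]
wrist_force: [0.2, -0.1, -0.7]
finger_gap: 45.4
finger_force: 0.0
```

```bash
python3 - <<'E'
from h import *
w=grab_frame("wrist");t=grab_frame("top")
for g in (w,t):
    print([ (l,seen(l,g)) for l in ("carrier_grip","canister_a")])
    P=cloud(g);Z=P[...,2]
    m=(Z>112)&(Z<125)&(abs(P[...,0]-541)<35)&(abs(P[...,1]-233)<40)
    if m.sum()>10:
        Q=P[m];r=cv2.minAreaRect(np.ascontiguousarray(Q[:,:2].astype(np.float32)));print('bar',r,np.median(Q,axis=0),Q.min(0),Q.max(0),m.sum())
    m=(Z>62)&(Z<88)&(abs(P[...,0]-541)<100)&(abs(P[...,1]-233)<45);Q=P[m]
    for k in (Q[:,0]<525),(Q[:,0]>560):
        if k.sum()>20: print('can',k.sum(),cv2.minEnclosingCircle(np.ascontiguousarray(Q[k][:,:2].astype(np.float32))),np.median(Q[k],axis=0))
plan([541,233,260],1.518,1)
cv2.imwrite("pics/i.png",w["frame"])
E
```

```text
[('carrier_grip', [(0.76, [539.0, 238.0, 8.0])]), ('canister_a', [(0.94, [489.0, 239.0, 71.0]), (0.7, [596.0, 237.0, 71.0])])]
bar ((544.3180541992188, 237.84010314941406), (63.0753173828125, 11.224701881408691), 86.72676849365234) [544.26231375 238.6124591  118.49689619] [537.03666511 206.25292513 115.15252494] [551.14869261 269.58575948 121.02743943] 662
can 2276 ((468.3253173828125, 232.99302673339844), 50.369476318359375) [481.9572239  242.31991576  71.91477505]
can 1824 ((599.5765380859375, 234.17929077148438), 31.02823829650879) [598.20825248 235.98797859  71.79209212]
[('carrier_grip', [(0.6, [534.0, 244.0, 11.0])]), ('canister_a', [(0.83, [489.0, 239.0, 69.0]), (0.58, [590.0, 235.0, 68.0]), (0.42, [545.0, 301.0, 168.0])])]
bar ((544.5006713867188, 236.2864990234375), (62.01078414916992, 12.143248558044434), 87.74229431152344) [543.69345344 236.34651527 118.19659898] [537.88844644 205.27017347 112.58852899] [551.60803431 267.26725112 123.14726348] 136
can 452 ((478.7933349609375, 225.6329803466797), 46.17869567871094) [486.96852681 240.68931916  71.50883734]
can 357 ((608.4556274414062, 245.72169494628906), 44.669551849365234) [595.29725458 236.44014818  71.45514064]
pos [541.5 149.1 290.7] F [-0.6  0.4  0.5] gap 45.9 t 13.12 turn per row [ 0.  0. -0.]
[ 8.37 -0.49  3.07]
```

View pics/i.png

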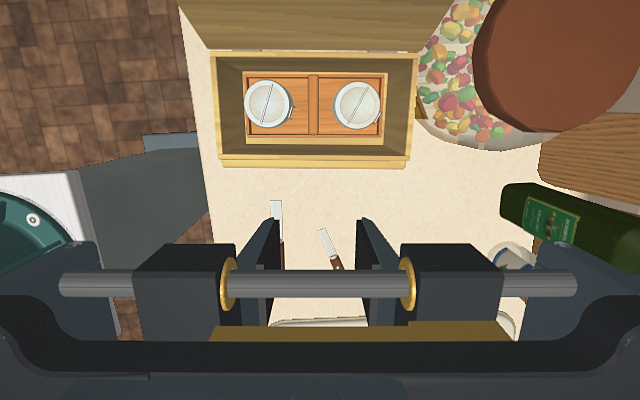

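>>> apply_moves(commands="0 0 0 4.4 -0.1 0 0; 0 0 0 4.4 -0.1 3 0; 0 0 0 0 0 5 0; 0 0 0 0 0 4 0; 0 0 0 0 0 0 0")

```text
time: 13.75
eef_pos: [542.9, 236.8, 168.6]
ee_rot: [[0.053, 0.999, -0.004], [0.999, -0.053, -0.002], [-0.002, -0.004, -1.0]]
wrist_force: [0.4, -0.4, 0.3]
finger_gap: 45.2
finger_force: 0.0
```

```bash
python3 - <<'E'
from h import *
import time
for _ in range(2):
    g=grab_frame("top"); plan([544.4,237,90],1.516,1)
E
```

```text
pos [544.3 237.3 170.9] F [ 0.2  0.1 -0.4] gap 45.6 t 13.8 turn per row [-0.001  0.001  0.002]
[-0.03  0.02  8.09]
pos [545.2 237.7 172.4] F [ 0.3  0.5 -0.1] gap 45.7 t 13.85 turn per row [ 0.001 -0.     0.002]
[-0.08 -0.09  8.24]
```

>>> apply_moves(commands="0 0 0 -0.05 -0.05 3 0; 0 0 0 0 0 3 0; 0 0 0 0 0 2.1 0; 0 0 0 0 0 0 0; 0 0 0 0 0 0 0")

```text
time: 14.48
eef_pos: [545.2, 237.8, 91.6]
ee_rot: [[0.052, 0.999, 0.003], [0.999, -0.052, 0.001], [0.001, 0.003, -1.0]]
wrist_force: [0.6, -0.4, -0.7]
finger_gap: 45.5
finger_force: 0.0
```

>>> apply_moves(commands="0 0 0 0 0 0 -0.4; 0 0 0 0 0 0 -1; 0 0 0 0 0 0 -1; 0 0 0 0 0 0 -1; 0 0 0 0 0 0 -1", grip_force=40)

```text
time: 15.1
eef_pos: [544.2, 237.6, 90.4]
ee_rot: [[0.052, 0.999, 0.001], [0.999, -0.052, 0.0], [0.0, 0.001, -1.0]]
wrist_force: [-2.0, -0.0, 4.6]
finger_gap: 11.8
finger_force: 40.0
```

Gripped (11.8 mm). Lift gently by 19 cm (underside to about 196, 72 above the rim).

>>> apply_moves(commands="0 0 0 0 0 -0.5 -1; 0 0 0 0 0 -1 -1; 0 0 0 0 0 -1.5 -1; 0 0 0 0 0 -1.5 -1; 0 0 0 0 0 -1.5 -1")

```text
time: 15.72
eef_pos: [544.4, 237.6, 151.7]
ee_rot: [[0.052, 0.999, 0.002], [0.999, -0.052, 0.0], [0.001, 0.002, -1.0]]
wrist_force: [0.3, -0.2, -4.9]
finger_gap: 11.8
finger_force: 40.0
```

>>> apply_moves(commands="0 0 0 0 0 -1.5 -1; 0 0 0 0 0 -1.5 -1; 0 0 0 0 0 -1.5 -1; 0 0 0 0 0 -1.5 -1; 0 0 0 0 0 -1.5 -1")

```text
time: 16.35
eef_pos: [544.1, 237.5, 226.3]
ee_rot: [[0.052, 0.999, 0.001], [0.999, -0.052, 0.0], [0.0, 0.001, -1.0]]
wrist_force: [1.2, 1.0, -5.1]
finger_gap: 11.6
finger_force: 40.0
```

>>> apply_moves(commands="0 0 0 0 0 -1.5 -1; 0 0 0 0 0 -1.5 -1; 0 0 0 0 0 -1.5 -1; 0 0 0 0 0 -1 -1; 0 0 0 0 0 -0.5 -1")

```text
time: 16.98
eef_pos: [544.2, 237.5, 285.9]
ee_rot: [[0.052, 0.999, 0.001], [0.999, -0.052, 0.0], [0.0, 0.001, -1.0]]
wrist_force: [-0.4, 0.8, -4.7]
finger_gap: 11.6
finger_force: 40.0
```

>>> apply_moves(commands="0 0 0 0 0 0 -1; 0 0 0 0 0 0 -1; 0 0 0 0 0 0 -1; 0 0 0 0 0 0 -1")

```text
time: 17.48
eef_pos: [544.0, 237.5, 285.0]
ee_rot: [[0.052, 0.999, 0.001], [0.999, -0.052, 0.0], [0.0, 0.001, -1.0]]
wrist_force: [-0.1, 0.4, -4.3]
finger_gap: 11.6
finger_force: 40.0
```

```bash
python3 - <<'E'
from h import *
s=grab_frame("side");w=grab_frame("wrist")
b=cv2.resize(s["frame"][90:280,220:440],(463,400),interpolation=cv2.INTER_CUBIC)
cv2.imwrite("pics/j.png",np.hstack([w["frame"][:,160:480],b]))
plan([544,237,280],1.518,1)
for l in ("carrier","canister_a","knife"): print(l,seen(l,s),seen(l,w))
E
```

```text
pos [544.  237.5 285.1] F [-0.6 -1.1 -5.4] gap 11.6 t 17.57 turn per row [ 0.001 -0.     0.001]
[-0.05 -0.    0.51]
carrier [(0.7, [542.0, 266.0, 216.0])] [(0.91, [547.0, 262.0, 208.0])]
canister_a [(0.98, [480.0, 259.0, 256.0]), (0.61, [591.0, 251.0, 252.0]), (0.44, [597.0, 499.0, 86.0])] [(0.82, [491.0, 249.0, 264.0]), (0.58, [595.0, 246.0, 269.0])]
knife [(0.46, [469.0, 10.0, 24.0])] []
```

View pics/j.png

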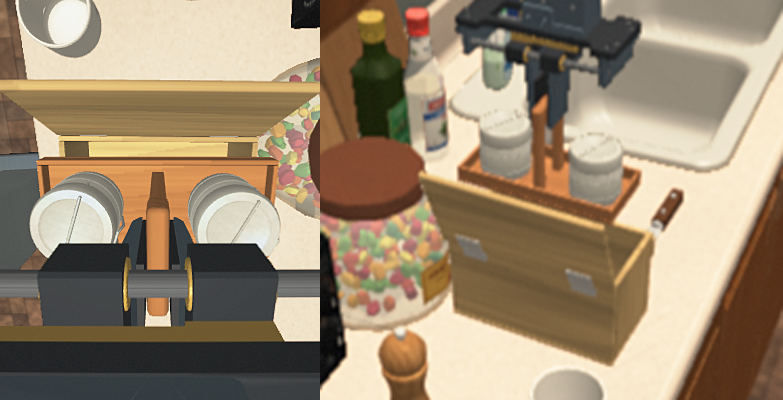

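```bash
python3 - <<'E'
from h import *
w=grab_frame("wrist");P=cloud(w);Z=P[...,2]
for x in (489,597):
    m=(Z>255)&(Z<280)&(abs(P[...,0]-x)<26)&(abs(P[...,1]-237)<32);Q=P[m]
    print(x,m.sum(),np.linalg.lstsq(np.c_[Q[:,:2]-Q[:,:2].mean(0),np.ones(len(Q))],Q[:,2],rcond=None)[0].round(3))
E
```

```text
489 4139 [-2.10000e-02 -1.40000e-02  2.66533e+02]
597 4152 [ 2.40000e-02 -4.20000e-02  2.66384e+02]
```

Both canister tops sit at equal height (266 mm, about level), which puts the underside at about 198 mm, 74 mm above the rim.

```bash
python3 -c "
from plant import *
print(job_done())"
```

```text
the job is handed in; nothing more can be done
None
```

I levered the lid open with the knife to about 1.89 rad and laid the knife on the worktop beside the box; the arm now holds the carrier level, about 74 mm above the rim with both canisters standing, and the job is handed in.

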